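Put away the mixing bowls, nested by size

ROBOT

A 6-joint arm with a two-finger parallel gripper is mounted at the origin on the work surface. World frame = base frame: x ahead of the robot, y to its left, z up, the work surface at z = 0. Lengths are in m, angles in rad, forces in N, time in s.
With the tool pointing down it reaches from about 0.325 to 0.75 m from the base axis. Payload 7.6 kg.
Tool frame: the origin (TCP) lies midway between the tips of the shut fingers; the grasp point (between the pads) lies 19 mm behind it (tcp_to_grasp is the distance from the TCP to the grasp point, in m); x points along the fingers, y is the direction in which the jaws open and shut, and the axes are right-handed (so a half turn about x gives the same grasp; the last joint's range is limited). The gripper opens to 85 mm and grips with 20 to 120 N. Pads are 22 mm wide; open, the fingers measure 114 mm over their backs; the gripper's body (76 mm by 85 mm) begins 54 mm behind the grasp point. The pads swing forward as they close: fully open they stand 13 mm farther back than shut.
Start: joints at [-1.372, 0.052, 1.401, -0, 1.689, -0.07], TCP at [0.139, -0.506, 0.231] pointing down, gripper open.
Joint ranges: [-2.9, 2.9], [-0.91, 2.17], [0.12, 2.37], [-1.06, 4.2], [0.26, 2.73], [-2.93, 2.93]. Speed limits (rad/s): [2.57, 2.57, 3.01, 3.14, 3.14, 3.14].

INTERFACE

Orientations are given as a unit quaternion [w, x, y, z].
In Python, from cell import read_state, get_image, close_job, tcp_to_grasp gives the robot as it stands.
- The arm moves only by the tool servo_tool, never from a script. Its argument "increments" is a list that holds one entry, the list of rows, each a list of 7 numbers: the shift along the tool's x, y, z in m, then the turn, a rotation vector about the tool's x, y, z in degrees, then the closure, from -1 (fully open) to 1 (shut). A call has 1 to 12 rows; each row shifts and turns the pose as measured when the row begins, along the tool's axes as they then stand; what a row does not reach is not made up. A row lasts 1/10 s, in which the tool goes at most 50 mm and 8.59 degrees, less where a joint would pass 70% of its speed; a pose out of reach is approached as far as the arm can. A call with a gripper value outside its range is refused whole. The fingers move at their own pace and stop on an object; "squeeze" is the grip in N (left out, the last holds). Time passes only in rows, so rows that do not move let the fingers close. It gives the time, the measured TCP pose, the force and the opening at its end, in the units of the state.
- read_state(): the state, without advancing time (a new reading comes with each control period).
- get_image(name): name is "scene" or "top"; returns a dict with "image" (400x640x3 uint8, blue, green, red), "fx", "fy", "cx", "cy" (pixels), "T" (4x4, takes a point from camera to world coordinates). Camera axes: x right, y down, z forward; pixel columns grow to the right and rows downward; lengths in m; the calibration is good to about 2 mm. A picture is of the moment at which its call begins. There is no depth.
- close_job(): hands the job in, once; it reports no verdict.
The state is a dict: "time": time; "qpos": joint angles; "joint_vel": joint speeds; "effort": joint torques, N m; "position": TCP position; "tool_rot": TCP orientation; "contact_force": force on the tool from outside, world axes, zero at the start; "ft_torque": the same for the moment, N m; "opening": finger opening in m.
Only numpy, scipy, OpenCV 4.12 (cv2) and the standard library are available. Lean on these libraries where they do the work, as an engineer would, in place of code of your own. Each camera call takes 0.05 s, during which the arm holds its last target. There are 200 camera calls.

TASK

Clear the mixing bowls: take the roll of masking tape out of the largest bowl and lay it flat in the cardboard tray, beside the brown roll that is already there, and nest the three bowls by size where the largest stands: the middle one in the largest and the smallest in the middle one, each standing upright and flat on the floor of the next. Set the bowls in gently, do not drop them, and leave the other things where they are.

Things in the scene. Friction and masses are not known exactly. Their poses are not given: they have to be found in the camera images.
- large_bowl: the largest of 3 off-white melamine bowls: 200 mm across, 92 high, round. Top 20 mm: upright collar 8 mm thick, inside diameter 184 (pinch it here). Below, a 4 mm wall narrows to a flat underside 132 across. Floor 6 mm thick. Origin: centre of underside, z up. 0.75 kg, loose, holds the tape; inner floor about 130 across; stands left or right, the tray across from it
- medium_bowl: the middle one of 3 off-white melamine bowls: 134 mm across, 76 high, round. Top 20 mm: upright collar 8 mm thick, inside diameter 118 (pinch it here). Below, a 4 mm wall narrows to a flat underside 92 across. Floor 6 mm thick. Origin: centre of underside, z up. About 0.28 kg, empty; inner floor about 90 across
- small_bowl: the smallest of 3 off-white melamine bowls: 70 mm across, 58 high, round. Top 20 mm: upright collar 8 mm thick, inside diameter 54 (pinch it here). Below, a 4 mm wall narrows to a flat underside 48 across. Floor 6 mm thick. Origin: centre of underside, z up. About 0.1 kg, empty. It and the middle bowl may change places
- masking_tape: roll of cream masking tape, a ring 94 mm outside diameter, 76 mm inside (9 mm thick wall), 38 mm high, about 80 g, lying flat on the floor of the largest bowl, not quite in the middle. Origin: centre of its underside, z along its axis (up)
- tray: open cardboard tray for rolls of tape, fixed to the bench, 290 mm (x) x 170 mm (y) outside, 45 mm high, walls and floor 4 mm. Origin: centre of its underside; its long axis is its x, turned at most about 15 degrees from the world's x. The brown roll fills its -x half (nearer the robot), the +x half is free
- tray_free (a point): point on the tray's inner floor in the middle of its free half: 68 mm from the tray's centre along its +x, 4 mm above the bench. A roll centred here clears the brown roll by about 40 mm and the tray walls by at least 25 mm
- brown_tape: brown parcel-tape roll, 104 mm outside, 48 mm high, lying in the near (-x) half of the tray; leave it. Origin: centre of its underside
- beaker: plain white plastic beaker, 72 mm across, 95 mm high, not one of the bowls; bystander, leave it. Origin: centre of its underside
- tin: closed steel tin, 80 mm across, 110 mm high; bystander, leave it. Origin: centre of its underside
- dispenser: red desk tape dispenser, 170 x 62 mm, 92 mm high; bystander, leave it. Origin: centre of its underside
- palette_knife: palette knife lying on the bench, handle towards the robot, 210 mm long; bystander, leave it
- sanding_block: cork sanding block 110 x 65 x 40 mm; bystander, leave it. Origin: centre of its underside

How it is judged:
By the outcome, as a careful person would: the job done as asked, in the order asked, and still so for the second after the job is handed in, with the robot touching nothing.
It also fails if it takes over 72 s, if anything falls off the work surface, if the arm or the gripper's body presses on something with over 40 N, if the wrist force passes 120 N, or if a joint passes its speed limit or range.

## Working session

There is one attempt and no reset: what is moved stays moved. The work goes in short steps, Python scripts to look and compute and a tool call to move; the robot and the scene stay as the last step left them, time stands still between calls to the robot, and variables do not carry over. Pictures are saved under pics/ and viewed, about 8 in all and at most 12, crops included, and the job is handed in when it is done.

Besides the shell and the picture viewer there is one more tool, called after ">>>" as name([rows], argument=value, ...), one row to a line, values as JSON. servo_tool: Moves the arm, as the interface text tells. Its arguments: {"type":"object","properties":{"increments":{"type":"array","items":{"type":"array","items":{"type":"array","items":{"type":"number"}}}},"squeeze":{"type":"number"}},"required":["increments"]}

```bash
mkdir -p pics; ls; python3 - <<'E'
from cell import *
import cv2,numpy as np
for n in("top","scene"):
    g=get_image(n); cv2.imwrite(f"pics/{n}0.png",g["image"]); print(n,g["fx"],g["cx"],g["cy"],np.round(g["T"],4).tolist())
s=read_state();print(s, tcp_to_grasp)
E
```

```text
pics
top 434.47664794467136 313.1398121589079 200.2766461646774 [[0.0219, -0.9953, 0.0946, 0.439], [-0.9996, -0.0234, -0.0149, 0.0214], [0.017, -0.0942, -0.9954, 1.2946], [0.0, 0.0, 0.0, 1.0]]
scene 365.6874655037561 318.9401280311304 200.90576192025162 [[-0.1792, 0.7532, -0.633, 1.2286], [0.9837, 0.1268, -0.1276, 0.1536], [-0.0159, -0.6455, -0.7636, 0.8208], [0.0, 0.0, 0.0, 1.0]]
{'time': 0.1, 'qpos': array([-1.37232020e+00,  5.27786641e-02,  1.40159444e+00, -3.14358243e-05,
        1.68862811e+00, -7.02883012e-02]), 'joint_vel': array([-1.01999606e-03, -2.55603021e-04, -4.01824704e-03,  1.98267716e-04,
        8.30060922e-04,  9.07040989e-05]), 'effort': array([ 1.23359143e-03, -3.82584536e+01, -3.60984993e+01, -7.23400535e-05,
        4.74421700e-03, -1.26489061e-05]), 'position': array([ 0.13937545, -0.50588415,  0.23056862]), 'tool_rot': array([-0.09423926, -0.7006888 , -0.0952318 ,  0.70077462]), 'contact_force': array([-0.66025194,  0.65152406, -0.40230892]), 'ft_torque': array([-1.14906753e-02, -2.04906702e-02, -7.42137622e-05]), 'opening': 0.08514332190629595} 0.0187
```

View pics/top0.png

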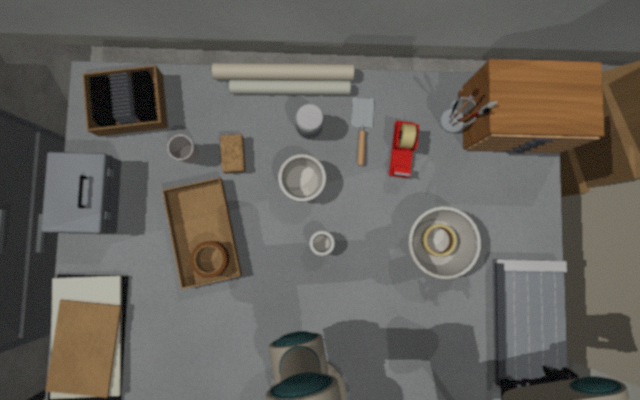

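View pics/scene0.png

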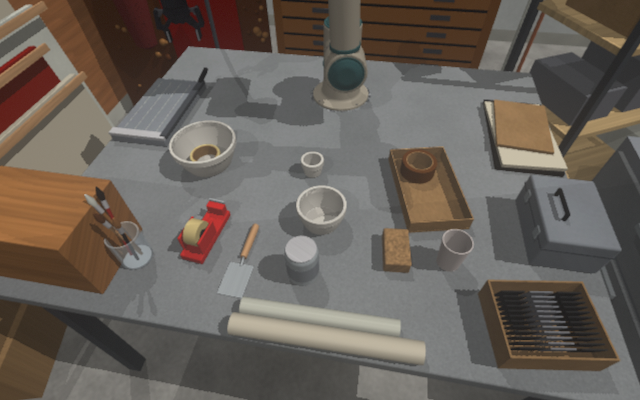

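The top view shows the large bowl at about (445,242) with the tape at (440,239). The medium bowl is at (302,178), the small one at (321,243), and the tray at (202,232) with the brown roll at (210,259). The beaker is at (180,148) and the tin at (309,118). I'll zoom in on the rims next.

```bash
python3 - <<'E'
import cv2,numpy as np
a=cv2.imread("pics/top0.png")
def c(x,y,r):return cv2.resize(a[y-r:y+r,x-r:x+r],(400,400),interpolation=cv2.INTER_CUBIC)
m=np.hstack([c(445,242,42),np.vstack([cv2.resize(c(302,178,30),(300,300)),])[:,:] if 0 else c(302,178,30)])
cv2.imwrite("pics/z.png",m)
for y,x0,x1 in((242,405,490),(178,272,334),(243,304,340)): print(y,x0,a[y,x0:x1].astype(int).mean(1).astype(int).tolist())
for x,y0,y1 in((445,200,285),(302,148,208),(321,226,262)): print(x,y0,a[y0:y1,x].astype(int).mean(1).astype(int).tolist())
E
```

```text
242 405 [109, 106, 113, 131, 151, 160, 151, 120, 103, 108, 114, 113, 109, 105, 101, 93, 78, 74, 95, 125, 141, 137, 120, 114, 111, 113, 109, 117, 136, 162, 173, 178, 176, 173, 169, 163, 157, 158, 157, 155, 155, 157, 151, 133, 98, 70, 72, 93, 121, 146, 145, 127, 103, 87, 92, 113, 135, 141, 141, 142, 139, 138, 139, 137, 136, 136, 136, 134, 133, 132, 136, 140, 155, 171, 165, 140, 107, 88, 87, 90, 82, 86, 86, 82, 90]
178 272 [120, 119, 111, 110, 100, 118, 150, 169, 163, 133, 100, 85, 85, 93, 100, 115, 123, 123, 123, 123, 122, 125, 122, 122, 125, 124, 122, 128, 148, 166, 172, 174, 176, 175, 174, 173, 175, 171, 167, 162, 158, 161, 159, 161, 158, 150, 140, 137, 131, 136, 147, 166, 167, 147, 108, 84, 81, 79, 74, 80, 80, 81]
243 304 [110, 116, 111, 113, 123, 147, 169, 172, 155, 118, 105, 108, 108, 106, 106, 106, 107, 109, 105, 109, 111, 134, 154, 161, 153, 147, 135, 155, 168, 159, 125, 90, 77, 73, 68, 72]
445 200 [113, 111, 106, 109, 109, 118, 138, 165, 171, 157, 123, 111, 116, 119, 123, 126, 126, 131, 133, 133, 138, 145, 155, 163, 158, 149, 145, 134, 107, 81, 81, 114, 137, 150, 152, 156, 156, 158, 156, 158, 157, 154, 155, 155, 157, 158, 153, 148, 134, 109, 80, 83, 116, 138, 146, 140, 140, 154, 159, 163, 164, 164, 157, 144, 132, 128, 122, 122, 120, 118, 115, 110, 107, 109, 105, 121, 147, 156, 148, 120, 103, 101, 101, 104, 103]
302 148 [108, 108, 105, 103, 108, 119, 141, 163, 157, 126, 93, 89, 92, 96, 94, 93, 99, 107, 114, 124, 124, 132, 141, 151, 156, 164, 167, 166, 171, 172, 172, 176, 174, 174, 176, 173, 174, 168, 162, 159, 159, 160, 154, 141, 129, 124, 120, 112, 105, 113, 150, 171, 160, 131, 115, 117, 115, 117, 119, 115]
321 226 [110, 110, 111, 116, 128, 156, 169, 160, 127, 111, 122, 125, 122, 115, 109, 108, 103, 109, 105, 106, 106, 108, 105, 104, 95, 96, 134, 162, 161, 142, 116, 106, 103, 104, 102, 103]
```

View pics/z.png

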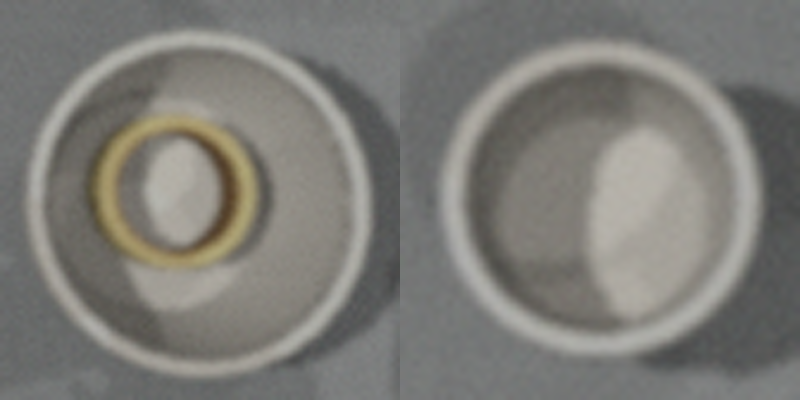

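```bash
cat > h.py <<'E'
import cv2,numpy as np
from cell import *
from scipy.optimize import least_squares
def proj(g,P):
    T=g["T"];p=(np.atleast_2d(P)-T[:3,3])@T[:3,:3]
    return np.c_[g["fx"]*p[:,0]/p[:,2]+g["cx"],g["fy"]*p[:,1]/p[:,2]+g["cy"]]
def cast(g,uv,z):
    T=g["T"];uv=np.atleast_2d(uv).astype(float)
    d=np.c_[(uv[:,0]-g["cx"])/g["fx"],(uv[:,1]-g["cy"])/g["fy"],np.ones(len(uv))]@T[:3,:3].T
    return (T[:3,3]+d*((z-T[2,3])/d[:,2])[:,None])[:,:2]
def fitc(p):
    f=lambda q:np.hypot(*(p-q[:2]).T)-q[2]
    r=least_squares(f,[*p.mean(0),.05],loss="soft_l1",f_scale=.001)
    return r.x,np.median(abs(f(r.x)))
def ring(g,c,R,z,chan=None,w=.010,it=4):
    im=g["image"].astype(np.float32)
    im=im.mean(2) if chan is None else chan(im)
    c=np.array(c,float)
    for _ in range(it):
        a=np.linspace(0,2*np.pi,90,endpoint=False);rr=np.arange(R-w,R+w,.0005)
        P=c+rr[:,None,None]*np.c_[np.cos(a),np.sin(a)][None]
        uv=proj(g,np.c_[P.reshape(-1,2),np.full(P.size//2,z)]).astype(np.float32)
        v=cv2.remap(im,uv[:,0].reshape(P.shape[:2]),uv[:,1].reshape(P.shape[:2]),cv2.INTER_LINEAR)
        i=v.argmax(0);ok=(i>0)&(i<len(rr)-1)
        q=P[i,np.arange(90)][ok];x,e=fitc(q);c=x[:2]
    return np.round(np.r_[x,e]*1000,1),ok.sum()
yel=lambda im:(im[...,1]+im[...,2])/2-im[...,0]
E
cat > m.py <<'E'
from h import *
g=get_image("top");s=get_image("scene")
for n,uv,R,z in(("L",(445,242),.096,.092),("M",(302,178),.063,.076),("S",(321,243),.031,.058)):
    c=cast(g,uv,z)[0];print(n,c,ring(g,c,R,z),ring(s,c,R,z))
c=cast(g,(439,239),.044)[0];print("tape",c,ring(g,c,.0425,.044,yel),ring(s,c,.0425,.044,yel))
c=cast(g,(210,259),.048)[0];print("brown guess",c)
hsv=cv2.cvtColor(g["image"],cv2.COLOR_BGR2HSV)
m=((hsv[...,0]<25)&(hsv[...,1]>70)).astype(np.uint8);k=np.zeros_like(m);k[172:295,155:248]=m[172:295,155:248]
cn=max(cv2.findContours(k,cv2.RETR_EXTERNAL,cv2.CHAIN_APPROX_NONE)[0],key=cv2.contourArea)[:,0]
for z in(0,.045):
    p=cast(g,cn,z).astype(np.float32);r=cv2.minAreaRect(p);print("tray",z,r,cv2.boxPoints(r).round(3).tolist())
for n,uv,z in(("beaker",(181,146),.095),("tin",(309,118),.11),("disp",(404,148),.05),("cork",(232,153),.04),("knife",(362,130),0)):print(n,cast(g,uv,z)[0].round(3))
E
python3 m.py
```

```text
L [ 0.44578489 -0.36429662] (array([ 4.454e+02, -3.622e+02,  9.540e+01,  4.000e-01]), np.int64(90)) (array([ 444.7, -364.3,   95.4,    0.6]), np.int64(90))
M [0.6173587  0.03609238] (array([6.198e+02, 3.780e+01, 6.260e+01, 4.000e-01]), np.int64(90)) (array([6.19e+02, 3.65e+01, 6.26e+01, 6.00e-01]), np.int64(87))
S [ 0.43543971 -0.02201339] (array([ 4.361e+02, -2.330e+01,  3.040e+01,  4.000e-01]), np.int64(90)) (array([ 4.354e+02, -2.470e+01,  3.070e+01,  3.000e-01]), np.int64(90))
tape [ 0.45428339 -0.36237287] (array([ 452.3, -363.7,   41.7,    0.7]), np.int64(90)) (array([ 450.1, -367.6,   40.8,    1.2]), np.int64(86))
brown guess [0.38342119 0.29143624]
tray 0 ((0.4593968391418457, 0.33053842186927795), (0.3002110421657562, 0.18083815276622772), 13.703914642333984) [[0.2919999957084656, 0.382999986410141], [0.33500000834465027, 0.2070000022649765], [0.6269999742507935, 0.27799999713897705], [0.5839999914169312, 0.45399999618530273]]
tray 0.045 ((0.4586888551712036, 0.31979215145111084), (0.289775550365448, 0.17455215752124786), 13.703898429870605) [[0.296999990940094, 0.3700000047683716], [0.33899998664855957, 0.20100000500679016], [0.6200000047683716, 0.26899999380111694], [0.5789999961853027, 0.4390000104904175]]
beaker [0.697 0.376]
tin [0.782 0.02 ]
disp [ 0.717 -0.259]
cork [0.691 0.243]
knife [ 0.78  -0.142]
```

```bash
cat > go.py <<'E'
# usage: go.py x y z [yaw deg of tool y]; prints tool-axis shift (mm) and turn (deg) to reach the target
import sys,numpy as np
from cell import read_state
from scipy.spatial.transform import Rotation as R
a=[float(v) for v in sys.argv[1:]]
s=read_state();r=R.from_quat(np.roll(s["tool_rot"],-1));M=r.as_matrix()
yaw=np.radians(a[3] if len(a)>3 else 0);y=np.array([np.cos(yaw),np.sin(yaw),0]);x=np.array([0,0,-1.])
T=np.c_[x,y,np.cross(x,y)]
print("tool y",M[:,1].round(3),"x",M[:,0].round(3),"t",round(s["time"],2),"pos",s["position"].round(4),"op",round(s["opening"],4),"F",s["contact_force"].round(1))
print("axes after turn: x=down y=",T[:,1].round(3),"z=",T[:,2].round(3))
d=np.array(a[:3])-s["position"]
print("shift now mm",(M.T@d*1000).round(1),"turn deg",np.degrees(R.from_matrix(M.T@T).as_rotvec()).round(2),"shift in target axes",(T.T@d*1000).round(1), "q6",s["qpos"][5].round(2),"q1",s["qpos"][0].round(2))
E
python3 go.py .409 -.3655 .2 0; python3 go.py .409 -.3655 .2 180
```

```text
tool y [ 0.266 -0.964 -0.001] x [-0.     0.001 -1.   ] t 0.2 pos [ 0.1394 -0.506   0.2308] op 0.0851 F [-0.7 -0.1 -0.3]
axes after turn: x=down y= [1. 0. 0.] z= [ 0. -1.  0.]
shift now mm [  30.9  -63.8 -297.2] turn deg [-7.46e+01 -4.00e-02  4.00e-02] shift in target axes [  30.8  269.6 -140.5] q6 -0.07 q1 -1.37
tool y [ 0.266 -0.964 -0.001] x [-0.     0.001 -1.   ] t 0.2 pos [ 0.1394 -0.506   0.2308] op 0.0851 F [-0.7 -0.1 -0.3]
axes after turn: x=down y= [-1.  0.  0.] z= [0. 1. 0.]
shift now mm [  30.9  -63.8 -297.2] turn deg [1.054e+02 4.000e-02 4.000e-02] shift in target axes [  30.8 -269.6  140.5] q6 -0.07 q1 -1.37
```

>>> servo_tool([
  [[0, 0, 0, -8.4, 0, 0, 0.34], [0, 0, 0, -8.4, 0, 0, 0.34], [0, 0, 0, -8.4, 0, 0, 0.34], [0, 0, 0, -8.4, 0, 0, 0.34], [0, 0, 0, -8.4, 0, 0, 0.34], [0, 0, 0, -8.4, 0, 0, 0.34], [0, 0, 0, -8.4, 0, 0, 0.34], [0, 0, 0, -8.4, 0, 0, 0.34], [0, 0, 0, -7.4, 0, 0, 0.34]],
], squeeze=40)

```text
time: 1.1
position: [0.1392, -0.505, 0.2283]
tool_rot: [0.507, 0.492, 0.51, -0.49]
contact_force: [-0.4, -0.1, -0.7]
opening: 0.028
```

```bash
python3 go.py .409 -.3655 .15
```

```text
tool y [ 0.999  0.034 -0.001] x [-0.001  0.006 -1.   ] t 1.1 pos [ 0.1392 -0.505   0.2283] op 0.028 F [-0.4 -0.1 -0.7]
axes after turn: x=down y= [1. 0. 0.] z= [ 0. -1.  0.]
shift now mm [  78.8  274.5 -129.8] turn deg [ 1.97 -0.32  0.06] shift in target axes [  78.3  269.8 -139.5] q6 -1.41 q1 -1.37
```

>>> servo_tool([
  [[0, 0.039, -0.019, 2, 0, 0, 0.34], [0, 0.039, -0.02, 0, 0, 0, 0.34], [0, 0.039, -0.02, 0, 0, 0, 0.34], [0, 0.039, -0.02, 0, 0, 0, 0.34], [0, 0.039, -0.02, 0, 0, 0, 0.34], [0.02, 0.039, -0.02, 0, 0, 0, 0.34], [0.03, 0.036, -0.02, 0, 0, 0, 0.34], [0.03, 0, 0, 0, 0, 0, 0.34], [0, 0, 0, 0, 0, 0, 0.34]],
])

```text
time: 2.0
position: [0.4165, -0.358, 0.1457]
tool_rot: [0.499, 0.501, 0.502, -0.498]
contact_force: [-1.0, -0.3, -0.1]
opening: 0.0281
```

```bash
python3 go.py .409 -.3655 .024
```

```text
tool y [ 1.     0.002 -0.001] x [-0.001  0.006 -1.   ] t 2.0 pos [ 0.4165 -0.358   0.1457] op 0.0281 F [-1.  -0.3 -0.1]
axes after turn: x=down y= [1. 0. 0.] z= [ 0. -1.  0.]
shift now mm [121.7  -7.4   8.2] turn deg [ 0.11 -0.34  0.06] shift in target axes [121.7  -7.5   7.5] q6 -0.78 q1 -0.78
```

>>> servo_tool([
  [[0.015, -0.008, 0.007, 0, -0.3, 0, 0.34], [0.03, 0, 0, 0, 0, 0, 0.34], [0.03, 0, 0, 0, 0, 0, 0.34], [0.02, 0, 0, 0, 0, 0, 0.34], [0, 0, 0, 0, 0, 0, 0.34]],
])

```text
time: 2.5
position: [0.4086, -0.3691, 0.0553]
tool_rot: [0.502, 0.5, 0.497, -0.5]
contact_force: [0.3, -0.8, -0.3]
opening: 0.0283
```

```bash
python3 go.py .409 -.3655 .022; python3 - <<'E'
from h import *
g=get_image("top");s=get_image("scene")
c=cv2.resize(s["image"][105:185,150:260],(550,400),interpolation=3)
cv2.imwrite("pics/g1.png",c)
E
```

```text
tool y [ 1.    -0.001  0.004] x [ 0.004 -0.005 -1.   ] t 2.5 pos [ 0.4086 -0.3691  0.0553] op 0.0283 F [ 0.3 -0.8 -0.3]
axes after turn: x=down y= [1. 0. 0.] z= [ 0. -1.  0.]
shift now mm [33.3  0.2 -3.7] turn deg [-0.05  0.31 -0.24] shift in target axes [33.3  0.4 -3.6] q6 -0.8 q1 -0.8
```

View pics/g1.png

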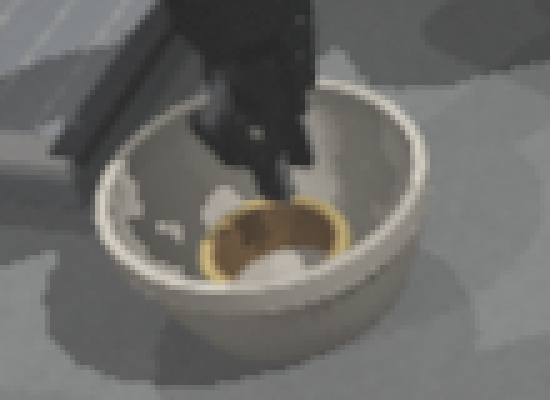

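The fingertips stand just above the robot-side wall of the tape, at about (275,190) in the crop, and look set to straddle it. I'll continue down.

>>> servo_tool([
  [[0.012, 0, -0.003, 0, 0.2, -0.2, 0.34], [0.012, 0, 0, 0, 0, 0, 0.34], [0.007, 0, 0, 0, 0, 0, 0.34], [0.0, 0, 0, 0, 0, 0, 0.34]],
])

```text
time: 3.0
position: [0.4119, -0.3695, 0.03]
tool_rot: [0.505, 0.5, 0.495, -0.501]
contact_force: [0.0, 0.3, 0.2]
opening: 0.0284
```

```bash
python3 go.py .409 -.3655 .022
```

```text
tool y [ 1.    -0.001  0.01 ] x [ 0.01  -0.011 -1.   ] t 3.0 pos [ 0.4119 -0.3695  0.03  ] op 0.0284 F [0.  0.3 0.2]
axes after turn: x=down y= [1. 0. 0.] z= [ 0. -1.  0.]
shift now mm [ 7.9 -3.  -4.1] turn deg [-0.07  0.62 -0.55] shift in target axes [ 8.  -2.9 -4. ] q6 -0.8 q1 -0.8
```

>>> servo_tool([
  [[0.004, -0.003, -0.004, 0, 0.6, -0.5, 0.34], [0.004, 0, 0, 0, 0, 0, 0.34], [0.0, 0, 0, 0, 0, 0, 0.34]],
])

```text
time: 3.3
position: [0.4102, -0.3656, 0.0227]
tool_rot: [0.501, 0.501, 0.499, -0.5]
contact_force: [0.4, 0.3, -0.3]
opening: 0.0281
```

```bash
python3 go.py .409 -.3655 .022
```

```text
tool y [ 1.    -0.001  0.003] x [ 0.003 -0.001 -1.   ] t 3.3 pos [ 0.4102 -0.3656  0.0227] op 0.0281 F [ 0.4  0.3 -0.3]
axes after turn: x=down y= [1. 0. 0.] z= [ 0. -1.  0.]
shift now mm [ 0.7 -1.2 -0.1] turn deg [-0.04  0.06 -0.18] shift in target axes [ 0.7 -1.2 -0.1] q6 -0.8 q1 -0.8
```

Good. Close and lift a little.

>>> servo_tool([
  [[0, 0, 0, 0, 0, 0, 1], [0, 0, 0, 0, 0, 0, 1], [0, 0, 0, 0, 0, 0, 1], [0, 0, 0, 0, 0, 0, 1], [-0.02, 0, 0, 0, 0, 0, 1], [-0.03, 0, 0, 0, 0, 0, 1], [-0.04, 0, 0, 0, 0, 0, 1], [-0.05, 0, 0, 0, 0, 0, 1], [-0.04, 0, 0, 0, 0, 0, 1], [0, 0, 0, 0, 0, 0, 1]],
])

```text
time: 4.3
position: [0.407, -0.3643, 0.2056]
tool_rot: [0.497, 0.5, 0.502, -0.501]
contact_force: [0.4, -0.4, -0.4]
opening: 0.0072
```

```bash
python3 go.py .4825 .338 .21; python3 - <<'E'
from h import *
s=get_image("scene")
cv2.imwrite("pics/g2.png",cv2.resize(s["image"][60:190,130:330],(780,507),interpolation=3))
E
```

```text
tool y [ 1.    -0.002 -0.006] x [-0.006  0.005 -1.   ] t 4.3 pos [ 0.407  -0.3643  0.2056] op 0.0072 F [ 0.4 -0.4 -0.4]
axes after turn: x=down y= [1. 0. 0.] z= [ 0. -1.  0.]
shift now mm [  -1.1   74.2 -702.4] turn deg [-0.1  -0.3   0.32] shift in target axes [  -4.4   75.5 -702.3] q6 -0.8 q1 -0.8
```

View pics/g2.png

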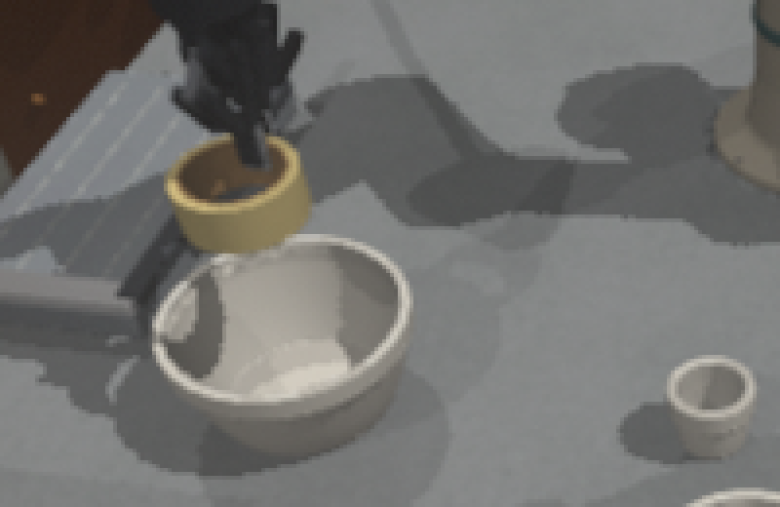

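The tape is lifted clear and level, at about (240,195) in the crop. Carry it over the tray.

>>> servo_tool([
  [[0, 0.005, -0.025, 0, -0.3, 0.3, 1], [0, 0.005, -0.045, 0, 0, 0, 1], [0, 0.005, -0.045, 0, 0, 0, 1], [0, 0.005, -0.045, 0, 0, 0, 1], [0, 0.005, -0.045, 0, 0, 0, 1], [0, 0.005, -0.045, 0, 0, 0, 1], [0, 0.005, -0.045, 0, 0, 0, 1], [0, 0.005, -0.045, 0, 0, 0, 1], [0, 0.005, -0.045, 0, 0, 0, 1], [0, 0.005, -0.045, 0, 0, 0, 1], [0, 0.005, -0.045, 0, 0, 0, 1], [0, 0.005, -0.045, 0, 0, 0, 1]],
])

```text
time: 5.55
position: [0.46, 0.1721, 0.1811]
tool_rot: [-0.484, -0.496, -0.509, 0.511]
contact_force: [1.0, 0.0, -0.6]
opening: 0.0074
```

```bash
python3 go.py .4825 .338 .21
```

```text
tool y [ 0.999 -0.014 -0.039] x [-0.039  0.01  -0.999] t 5.55 pos [0.46   0.1721 0.1811] op 0.0074 F [ 1.   0.  -0.6]
axes after turn: x=down y= [1. 0. 0.] z= [ 0. -1.  0.]
shift now mm [ -28.2   19.  -166.4] turn deg [-0.8  -0.55  2.23] shift in target axes [ -28.9   22.5 -165.9] q6 0.29 q1 0.27
```

>>> servo_tool([
  [[-0.01, 0.007, -0.04, -0.8, -0.5, 1.5, 1], [-0.01, 0.007, -0.04, 0, 0, 0.7, 1], [-0.008, 0.006, -0.04, 0, 0, 0, 1], [0, 0, -0.03, 0, 0, 0, 1], [0, 0, -0.01, 0, 0, 0, 1], [0, 0, 0, 0, 0, 0, 1]],
])

```text
time: 6.15
position: [0.4754, 0.3414, 0.1944]
tool_rot: [-0.499, -0.491, -0.504, 0.505]
contact_force: [-0.5, 0.2, -0.5]
opening: 0.0071
```

```bash
python3 go.py .4825 .338 .16; cat > t.py <<'E'
from h import *
import sys
g=get_image("top");s=get_image("scene");z=float(sys.argv[1]);st=read_state()["position"]
c=st[:2]+[.0425,0]
print(ring(g,c,.0425,z,yel,.012),ring(s,c,.0425,z,yel,.012))
E
python3 t.py .18
```

```text
tool y [ 1.     0.007 -0.019] x [-0.019 -0.01  -1.   ] t 6.15 pos [0.4754 0.3414 0.1944] op 0.0071 F [-0.5  0.2 -0.5]
axes after turn: x=down y= [1. 0. 0.] z= [ 0. -1.  0.]
shift now mm [34.3  7.7  3.1] turn deg [0.41 0.55 1.11] shift in target axes [34.4  7.1  3.4] q6 0.55 q1 0.56
(array([512. , 342. ,  49.4,   3.1]), np.int64(65)) (array([514.7, 349.6,  38.9,   3.4]), np.int64(65))
```

>>> servo_tool([
  [[0.03, 0.007, 0.003, 0.4, 0.5, 1.1, 1], [0.03, 0, 0, 0, 0, 0, 1], [0.03, 0, 0, 0, 0, 0, 1], [0.03, 0, 0, 0, 0, 0, 1], [0.015, 0, 0, 0, 0, 0, 1], [0, 0, 0, 0, 0, 0, 1]],
])

```text
time: 6.85
position: [0.4848, 0.3264, 0.0558]
tool_rot: [0.498, 0.503, 0.496, -0.503]
contact_force: [0.4, -0.1, -1.0]
opening: 0.0071
```

```bash
python3 go.py .4825 .338 .021; python3 t.py .079
```

```text
tool y [ 1.    -0.013  0.003] x [ 0.003 -0.002 -1.   ] t 6.85 pos [0.4848 0.3264 0.0558] op 0.0071 F [ 0.4 -0.1 -1. ]
axes after turn: x=down y= [1. 0. 0.] z= [ 0. -1.  0.]
shift now mm [ 34.8  -2.5 -11.6] turn deg [-0.75  0.12 -0.16] shift in target axes [ 34.8  -2.3 -11.6] q6 0.54 q1 0.53
(array([525.9, 329.6,  43.5,   1.8]), np.int64(75)) (array([526.7, 327.1,  43.1,   0.6]), np.int64(83))
```

>>> servo_tool([
  [[0.005, -0.002, -0.01, -0.7, 0, 0, 1], [0.01, 0, 0, 0, 0, 0, 1], [0.01, 0, 0, 0, 0, 0, 1], [0, 0, 0, 0, 0, 0, 1]],
])

```text
time: 7.35
position: [0.4863, 0.3392, 0.0361]
tool_rot: [0.502, 0.504, 0.498, -0.496]
contact_force: [-0.6, 0.6, -0.9]
opening: 0.0077
```

```bash
python3 go.py .4825 .338 .021
```

```text
tool y [ 1.    -0.     0.013] x [ 0.013  0.004 -1.   ] t 7.35 pos [0.4863 0.3392 0.0361] op 0.0077 F [-0.6  0.6 -0.9]
axes after turn: x=down y= [1. 0. 0.] z= [ 0. -1.  0.]
shift now mm [15.  -4.   1.2] turn deg [ 0.   -0.23 -0.73] shift in target axes [15.1 -3.8  1.2] q6 0.55 q1 0.55
```

>>> servo_tool([
  [[0.005, -0.004, 0.001, 0, -0.2, -0.7, 1], [0.005, 0, 0, 0, 0, 0, 1], [0.003, 0, 0, 0, 0, 0, 1], [0, 0, 0, 0, 0, 0, 1]],
])

```text
time: 7.75
position: [0.482, 0.3381, 0.0218]
tool_rot: [0.5, 0.5, 0.5, -0.5]
contact_force: [-0.4, -0.5, -0.4]
opening: 0.0076
```

```bash
python3 go.py .4825 .338 .021
```

```text
tool y [ 1.     0.    -0.001] x [-0.001 -0.    -1.   ] t 7.75 pos [0.482  0.3381 0.0218] op 0.0076 F [-0.4 -0.5 -0.4]
axes after turn: x=down y= [1. 0. 0.] z= [ 0. -1.  0.]
shift now mm [0.8 0.5 0.1] turn deg [0.02 0.   0.04] shift in target axes [0.8 0.5 0.1] q6 0.55 q1 0.55
```

>>> servo_tool([
  [[0.0015, 0, 0, 0, 0, 0, 1], [0.001, 0, 0, 0, 0, 0, 1], [0, 0, 0, 0, 0, 0, 1]],
])

```text
time: 8.05
position: [0.4826, 0.3385, 0.0211]
tool_rot: [0.5, 0.5, 0.5, -0.5]
contact_force: [0.7, 0.2, -1.0]
opening: 0.0076
```

>>> servo_tool([
  [[0.002, 0, 0, 0, 0, 0, 1], [0.002, 0, 0, 0, 0, 0, 1], [0, 0, 0, 0, 0, 0, 1]],
])

```text
time: 8.35
position: [0.4834, 0.3391, 0.0212]
tool_rot: [0.5, 0.501, 0.5, -0.499]
contact_force: [-0.2, 0.6, -0.7]
opening: 0.0073
```

>>> servo_tool([
  [[0.003, 0, 0, 0, 0, 0, 1], [0.003, 0, 0, 0, 0, 0, 1]],
])

```text
time: 8.55
position: [0.4842, 0.3397, 0.0205]
tool_rot: [0.5, 0.502, 0.5, -0.498]
contact_force: [-12.8, -6.7, 24.9]
opening: 0.0076
```

Contact with the tray floor. Ease off, release and rise.

>>> servo_tool([
  [[-0.001, 0, 0, 0, 0, 0, 0.34], [0, 0, 0, 0, 0, 0, 0.34], [0, 0, 0, 0, 0, 0, 0.34], [-0.01, 0, 0, 0, 0, 0, 0.34], [-0.03, 0, 0, 0, 0, 0, 0.34], [-0.04, 0, 0, 0, 0, 0, 0.4], [-0.05, 0, 0, 0, 0, 0, 0.5], [-0.04, 0, 0, 0, 0, 0, 0.5], [0, 0, 0, 0, 0, 0, 0.5]],
])

```text
time: 9.45
position: [0.4825, 0.3384, 0.1974]
tool_rot: [0.5, 0.501, 0.5, -0.499]
contact_force: [-0.1, 0.0, 0.4]
opening: 0.021
```

```bash
python3 go.py .5565 .037 .19; python3 - <<'E'
from h import *
g=get_image("top");s=get_image("scene");c=(.525,.338)
print(ring(g,c,.0425,.042,yel),ring(s,c,.0425,.042,yel))
for n,c,R,z in(("L",(.445,-.363),.096,.092),("M",(.6195,.037),.063,.076)): print(n,ring(g,c,R,z),ring(s,c,R,z))
E
```

```text
tool y [1.    0.    0.001] x [ 0.001  0.001 -1.   ] t 9.45 pos [0.4825 0.3384 0.1974] op 0.021 F [-0.1  0.   0.4]
axes after turn: x=down y= [1. 0. 0.] z= [ 0. -1.  0.]
shift now mm [  7.2  74.  301.4] turn deg [ 0.01 -0.06 -0.08] shift in target axes [  7.4  74.  301.4] q6 0.55 q1 0.55
(array([526.5, 342.8,  41.8,   1. ]), np.int64(90)) (array([5.256e+02, 3.408e+02, 4.290e+01, 5.000e-01]), np.int64(90))
L (array([ 4.448e+02, -3.626e+02,  9.530e+01,  3.000e-01]), np.int64(90)) (array([ 443.9, -364.8,   95.3,    0.8]), np.int64(86))
M (array([6.198e+02, 3.780e+01, 6.250e+01, 5.000e-01]), np.int64(90)) (array([6.19e+02, 3.65e+01, 6.25e+01, 5.00e-01]), np.int64(88))
```

>>> servo_tool([
  [[0, 0.008, 0.035, 0, 0, 0, 0.5], [0, 0.011, 0.045, 0, 0, 0, 0.5], [0, 0.011, 0.045, 0, 0, 0, 0.5], [0, 0.011, 0.045, 0, 0, 0, 0.5], [0, 0.011, 0.045, 0, 0, 0, 0.5], [0, 0.011, 0.045, 0, 0, 0, 0.5], [0, 0.01, 0.03, 0, 0, 0, 0.5], [0.02, 0, 0.004, 0, 0, 0, 0.5], [0.02, 0, 0, 0, 0, 0, 0.5], [0, 0, 0, 0, 0, 0, 0.5]],
])

```text
time: 10.55
position: [0.5467, 0.03, 0.1294]
tool_rot: [-0.492, -0.487, -0.508, 0.512]
contact_force: [-0.1, 0.3, -0.1]
opening: 0.0213
```

```bash
python3 go.py .5565 .037 .1
```

```text
tool y [ 0.999  0.001 -0.04 ] x [-0.04  -0.009 -0.999] t 10.55 pos [0.5467 0.03   0.1294] op 0.0213 F [-0.1  0.3 -0.1]
axes after turn: x=down y= [1. 0. 0.] z= [ 0. -1.  0.]
shift now mm [28.9 11.  -7.2] turn deg [0.08 0.49 2.27] shift in target axes [29.4  9.8 -7. ] q6 -0.01 q1 -0.01
```

>>> servo_tool([
  [[0.01, 0.009, -0.007, 0, 0.5, 2.2, 0.5], [0.015, 0, 0, 0, 0, 0, 0.5], [0, 0, 0, 0, 0, 0, 0.5]],
])

```text
time: 10.85
position: [0.5536, 0.0373, 0.1006]
tool_rot: [0.499, 0.498, 0.502, -0.501]
contact_force: [-0.6, -0.2, -0.8]
opening: 0.0216
```

```bash
python3 go.py .5565 .037 .05
```

```text
tool y [ 1.     0.002 -0.007] x [-0.007  0.    -1.   ] t 10.85 pos [0.5536 0.0373 0.1006] op 0.0216 F [-0.6 -0.2 -0.8]
axes after turn: x=down y= [1. 0. 0.] z= [ 0. -1.  0.]
shift now mm [50.6  3.3  0.3] turn deg [ 0.11 -0.01  0.4 ] shift in target axes [50.6  2.9  0.3] q6 -0.0 q1 0.0
```

>>> servo_tool([
  [[0.0, 0.003, 0, 0, 0, 0.4, 0.5], [0.015, 0, 0, 0, 0, 0, 0.5], [0.015, 0, 0, 0, 0, 0, 0.5], [0.01, 0, 0, 0, 0, 0, 0.5], [0, 0, 0, 0, 0, 0, 0.5]],
])

```text
time: 11.35
position: [0.5567, 0.0375, 0.058]
tool_rot: [0.501, 0.499, 0.501, -0.499]
contact_force: [-0.5, -0.2, -0.2]
opening: 0.0213
```

```bash
python3 go.py .5565 .037 .05
```

```text
tool y [ 1.     0.003 -0.   ] x [-0. -0. -1.] t 11.35 pos [0.5567 0.0375 0.058 ] op 0.0213 F [-0.5 -0.2 -0.2]
axes after turn: x=down y= [1. 0. 0.] z= [ 0. -1.  0.]
shift now mm [ 8.  -0.2  0.5] turn deg [0.16 0.02 0.02] shift in target axes [ 8.  -0.2  0.5] q6 -0.0 q1 0.0
```

>>> servo_tool([
  [[0.008, 0, 0, 0, 0, 0, 0.5], [0, 0, 0, 0, 0, 0, 0.5], [0, 0, 0, 0, 0, 0, 1], [0, 0, 0, 0, 0, 0, 1], [0, 0, 0, 0, 0, 0, 1], [0, 0, 0, 0, 0, 0, 1]],
], squeeze=70)

```text
time: 11.95
position: [0.5595, 0.036, 0.0528]
tool_rot: [0.503, 0.501, 0.498, -0.499]
contact_force: [0.3, -0.3, -0.6]
opening: 0.0092
```

```bash
python3 go.py .5565 .037 .05
```

```text
tool y [1.    0.001 0.007] x [ 0.007 -0.003 -1.   ] t 11.95 pos [0.5595 0.036  0.0528] op 0.0092 F [ 0.3 -0.3 -0.6]
axes after turn: x=down y= [1. 0. 0.] z= [ 0. -1.  0.]
shift now mm [ 2.8 -3.  -1. ] turn deg [ 0.05  0.16 -0.43] shift in target axes [ 2.8 -3.  -1. ] q6 -0.0 q1 -0.0
```

>>> servo_tool([
  [[-0.02, 0, 0, 0, 0, 0, 1], [-0.03, 0, 0, 0, 0, 0, 1], [-0.04, 0, 0, 0, 0, 0, 1], [-0.05, 0, 0, 0, 0, 0, 1], [-0.03, 0, 0, 0, 0, 0, 1], [0, 0, 0, 0, 0, 0, 1], [0, 0, 0, 0, 0, 0, 1]],
])

```text
time: 12.65
position: [0.5538, 0.0383, 0.2207]
tool_rot: [0.498, 0.496, 0.504, -0.502]
contact_force: [-0.0, -0.0, -2.9]
opening: 0.0091
```

```bash
python3 go.py .3905 -.3645 .23; python3 - <<'E'
from h import *
s=get_image("scene")
cv2.imwrite("pics/g3.png",cv2.resize(s["image"][40:260,230:500],(783,638))[:600])
E
```

```text
tool y [ 1.     0.004 -0.012] x [-0.012  0.001 -1.   ] t 12.65 pos [0.5538 0.0383 0.2207] op 0.0091 F [-0.  -0.  -2.9]
axes after turn: x=down y= [1. 0. 0.] z= [ 0. -1.  0.]
shift now mm [  -7.5 -165.1  402.1] turn deg [ 0.24 -0.03  0.69] shift in target axes [  -9.3 -163.3  402.8] q6 -0.0 q1 0.0
```

View pics/g3.png

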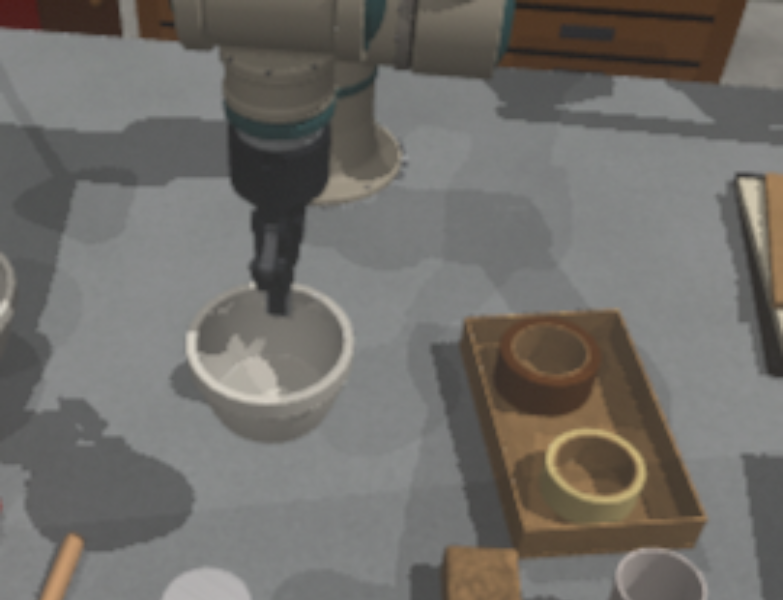

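The medium bowl is lifted level at about (270,360) in the crop, and the tape lies flat in the free half of the tray at about (595,475). Carry the bowl to the large one.

>>> servo_tool([
  [[0, -0.01, 0.025, 0.2, 0, 0.7, 1], [-0.001, -0.016, 0.04, 0, 0, 0, 1], [-0.001, -0.017, 0.04, 0, 0, 0, 1], [-0.001, -0.017, 0.04, 0, 0, 0, 1], [-0.001, -0.017, 0.04, 0, 0, 0, 1], [-0.001, -0.017, 0.04, 0, 0, 0, 1], [-0.001, -0.017, 0.04, 0, 0, 0, 1], [-0.001, -0.017, 0.04, 0, 0, 0, 1], [-0.001, -0.017, 0.04, 0, 0, 0, 1], [-0.001, -0.01, 0.03, 0, 0, 0, 1], [0, 0, 0.01, 0, 0, 0, 1], [0, 0, 0, 0, 0, 0, 1]],
])

```text
time: 13.9
position: [0.3841, -0.3549, 0.1965]
tool_rot: [0.484, 0.494, 0.519, -0.503]
contact_force: [0.9, 1.3, -2.4]
opening: 0.0091
```

```bash
python3 go.py .3905 -.3645 .17
```

```text
tool y [ 0.999  0.006 -0.044] x [-0.044  0.026 -0.999] t 13.9 pos [ 0.3841 -0.3549  0.1965] op 0.0091 F [ 0.9  1.3 -2.4]
axes after turn: x=down y= [1. 0. 0.] z= [ 0. -1.  0.]
shift now mm [25.9  7.5 10.3] turn deg [ 0.32 -1.48  2.54] shift in target axes [26.5  6.4  9.6] q6 -0.82 q1 -0.81
```

>>> servo_tool([
  [[0, 0.006, 0.009, 0.3, -1.5, 2.5, 1], [0.015, 0, 0, 0, 0, 0, 1], [0.01, 0, 0, 0, 0, 0, 1], [0, 0, 0, 0, 0, 0, 1]],
])

```text
time: 14.3
position: [0.3913, -0.3588, 0.165]
tool_rot: [0.498, 0.499, 0.504, -0.498]
contact_force: [-0.1, 0.0, -1.6]
opening: 0.0095
```

```bash
python3 go.py .3905 -.3645 .12; python3 - <<'E'
from h import *
g=get_image("top");s=get_image("scene");p=read_state()["position"];c=p[:2]+[.06,.001];z=p[2]+.023
print(p,ring(g,c,.063,z),ring(s,c,.063,z))
E
```

```text
tool y [ 1.     0.004 -0.004] x [-0.004  0.007 -1.   ] t 14.3 pos [ 0.3913 -0.3588  0.165 ] op 0.0095 F [-0.1  0.  -1.6]
axes after turn: x=down y= [1. 0. 0.] z= [ 0. -1.  0.]
shift now mm [45.  -0.6  6. ] turn deg [ 0.25 -0.38  0.24] shift in target axes [45.  -0.8  5.7] q6 -0.82 q1 -0.81
[ 0.39166859 -0.35949356  0.16669858] (array([ 453.1, -353.7,   62.3,    0.7]), np.int64(76)) (array([ 455.1, -354.6,   63.8,    1.6]), np.int64(87))
```

>>> servo_tool([
  [[0.01, -0.003, 0.009, 0.2, -0.4, 0.2, 1], [0.02, 0, 0, 0, 0, 0, 1], [0.02, 0, 0, 0, 0, 0, 1], [0, 0, 0, 0, 0, 0, 1]],
])

```text
time: 14.8
position: [0.3894, -0.3706, 0.1164]
tool_rot: [0.503, 0.499, 0.497, -0.5]
contact_force: [0.1, 0.5, -2.7]
opening: 0.0092
```

```bash
python3 go.py .3885 -.368 .059; python3 - <<'E'
from h import *
g=get_image("top");s=get_image("scene");p=read_state()["position"];c=p[:2]+[.06,.003];z=p[2]+.023
print(p,ring(g,c,.063,z),ring(s,c,.063,z))
E
```

```text
tool y [1.    0.001 0.004] x [ 0.004 -0.008 -1.   ] t 14.8 pos [ 0.3894 -0.3706  0.1164] op 0.0092 F [ 0.1  0.5 -2.7]
axes after turn: x=down y= [1. 0. 0.] z= [ 0. -1.  0.]
shift now mm [57.4 -1.2 -3.1] turn deg [ 0.08  0.43 -0.25] shift in target axes [57.4 -0.9 -2.6] q6 -0.83 q1 -0.83
[ 0.39052732 -0.37160583  0.11955602] (array([ 451.2, -364.6,   62.1,    0.6]), np.int64(76)) (array([ 453.1, -367.1,   64.2,    1.2]), np.int64(85))
```

>>> servo_tool([
  [[0.01, -0.001, -0.002, 0, 0.4, -0.2, 1], [0.015, 0, 0, 0, 0, 0, 1], [0.015, 0, 0, 0, 0, 0, 1], [0, 0, 0, 0, 0, 0, 1]],
])

```text
time: 15.3
position: [0.3908, -0.3713, 0.0798]
tool_rot: [0.504, 0.5, 0.496, -0.5]
contact_force: [-0.3, -0.5, -2.9]
opening: 0.0092
```

```bash
python3 go.py .3885 -.368 .059
```

```text
tool y [1.    0.001 0.008] x [ 0.008 -0.008 -1.   ] t 15.3 pos [ 0.3908 -0.3713  0.0798] op 0.0092 F [-0.3 -0.5 -2.9]
axes after turn: x=down y= [1. 0. 0.] z= [ 0. -1.  0.]
shift now mm [20.7 -2.4 -3.4] turn deg [ 0.07  0.45 -0.45] shift in target axes [20.8 -2.3 -3.3] q6 -0.83 q1 -0.83
```

>>> servo_tool([
  [[0.006, -0.002, -0.003, 0, 0.3, 0, 1], [0.006, 0, 0, 0, 0, 0, 1], [0.003, 0, 0, 0, 0, 0, 1], [0, 0, 0, 0, 0, 0, 1]],
])

```text
time: 15.7
position: [0.3891, -0.3684, 0.0642]
tool_rot: [0.503, 0.501, 0.497, -0.498]
contact_force: [-0.0, 0.2, -1.6]
opening: 0.0091
```

```bash
python3 go.py .3885 -.368 .059
```

```text
tool y [1.    0.001 0.009] x [ 0.009 -0.003 -1.   ] t 15.7 pos [ 0.3891 -0.3684  0.0642] op 0.0091 F [-0.   0.2 -1.6]
axes after turn: x=down y= [1. 0. 0.] z= [ 0. -1.  0.]
shift now mm [ 5.2 -0.6 -0.4] turn deg [ 0.08  0.18 -0.51] shift in target axes [ 5.2 -0.6 -0.4] q6 -0.83 q1 -0.83
```

>>> servo_tool([
  [[0.003, 0, 0, 0, 0, 0, 1], [0.002, 0, 0, 0, 0, 0, 1], [0.001, 0, 0, 0, 0, 0, 1]],
])

```text
time: 16.0
position: [0.3897, -0.3693, 0.0596]
tool_rot: [0.504, 0.501, 0.496, -0.498]
contact_force: [-2.2, 1.3, 3.2]
opening: 0.0093
```

>>> servo_tool([
  [[0.001, 0, 0, 0, 0, 0, 1], [0, 0, 0, 0, 0, 0, 0.62], [0, 0, 0, 0, 0, 0, 0.62], [0, 0, 0, 0, 0, 0, 0.62]],
])

```text
time: 16.4
position: [0.3901, -0.3699, 0.0595]
tool_rot: [0.505, 0.501, 0.496, -0.498]
contact_force: [-1.9, -0.1, -0.4]
opening: 0.0165
```

```bash
python3 go.py .3885 -.368 .15;python3 - <<'E'
from h import *
g=get_image("top");s=get_image("scene");p=read_state()["position"]
c=p[:2]+[.06,.003];print(ring(g,c,.063,.082),ring(s,c,.063,.082))
c=[.4448,-.3635];print(ring(g,c,.096,.092),ring(s,c,.096,.092))
E
```

```text
tool y [1.    0.001 0.012] x [ 0.012 -0.007 -1.   ] t 16.4 pos [ 0.3901 -0.3699  0.0595] op 0.0165 F [-1.9 -0.1 -0.4]
axes after turn: x=down y= [1. 0. 0.] z= [ 0. -1.  0.]
shift now mm [-90.5  -0.5  -1.2] turn deg [ 0.07  0.4  -0.68] shift in target axes [-90.5  -1.6  -1.9] q6 -0.83 q1 -0.83
(array([ 4.492e+02, -3.649e+02,  6.270e+01,  3.000e-01]), np.int64(73)) (array([ 448. , -367.3,   62.8,    0.7]), np.int64(83))
(array([ 445. , -362.5,   95.5,    0.5]), np.int64(80)) (array([ 444.6, -364.4,   95.6,    0.6]), np.int64(86))
```

>>> servo_tool([
  [[-0.005, 0, 0, 0, 0, 0, 0.62], [-0.01, 0, 0, 0, 0, 0, 0.62], [-0.015, 0, 0, 0, 0, 0, 0.62], [-0.03, 0, 0, 0, 0, 0, 0.62], [-0.04, 0, 0, 0, 0, 0, 0.5], [-0.04, 0, 0, 0, 0, 0, 0.5], [0, 0, 0, 0, 0, 0, 0.5]],
])

```text
time: 17.2
position: [0.3888, -0.3685, 0.2093]
tool_rot: [0.506, 0.501, 0.495, -0.498]
contact_force: [0.3, -0.7, -0.1]
opening: 0.0213
```

```bash
python3 go.py .405 -.024 .2;python3 - <<'E'
from h import *
g=get_image("top");s=get_image("scene")
c=[.449,-.366];print(ring(g,c,.063,.082),ring(s,c,.063,.082))
c=[.4448,-.3635];print(ring(g,c,.096,.092),ring(s,c,.096,.092))
c=[.4358,-.024];print(ring(g,c,.031,.058),ring(s,c,.031,.058))
E
```

```text
tool y [1.    0.002 0.015] x [ 0.015 -0.008 -1.   ] t 17.2 pos [ 0.3888 -0.3685  0.2093] op 0.0213 F [ 0.3 -0.7 -0.1]
axes after turn: x=down y= [1. 0. 0.] z= [ 0. -1.  0.]
shift now mm [   6.6   16.7 -344.5] turn deg [ 0.1   0.49 -0.86] shift in target axes [   9.3   16.2 -344.5] q6 -0.83 q1 -0.83
(array([ 4.492e+02, -3.648e+02,  6.230e+01,  3.000e-01]), np.int64(86)) (array([ 447.8, -367.3,   62.8,    0.8]), np.int64(90))
(array([ 444.9, -362.7,   95.5,    0.5]), np.int64(80)) (array([ 444.6, -364.5,   95.6,    0.6]), np.int64(90))
(array([435.9, -23.1,  30.6,   0.5]), np.int64(90)) (array([ 4.354e+02, -2.450e+01,  3.080e+01,  3.000e-01]), np.int64(90))
```

>>> servo_tool([
  [[-0.002, 0.001, -0.025, 0, 0.5, -0.9, 0.5], [-0.002, 0.002, -0.04, 0, 0, 0, 0.5], [-0.002, 0.002, -0.04, 0, 0, 0, 0.5], [-0.001, 0.002, -0.04, 0, 0, 0, 0.5], [-0.001, 0.002, -0.04, 0, 0, 0, 0.5], [0, 0.002, -0.04, 0, 0, 0, 0.5], [0, 0.002, -0.04, 0, 0, 0, 0.5], [0, 0.002, -0.04, 0, 0, 0, 0.5], [0, 0.002, -0.035, 0, 0, 0, 0.5], [0.01, 0, -0.01, 0, 0, 0, 0.5], [0.02, 0, 0, 0, 0, 0, 0.5], [0, 0, 0, 0, 0, 0, 0.5]],
])

```text
time: 18.5
position: [0.3966, -0.0012, 0.168]
tool_rot: [0.488, 0.497, 0.513, -0.503]
contact_force: [0.5, -0.8, -0.8]
opening: 0.0214
```

```bash
python3 go.py .4046 -.024 .09
```

```text
tool y [ 1.     0.001 -0.031] x [-0.031  0.019 -0.999] t 18.5 pos [ 0.3966 -0.0012  0.168 ] op 0.0214 F [ 0.5 -0.8 -0.8]
axes after turn: x=down y= [1. 0. 0.] z= [ 0. -1.  0.]
shift now mm [77.3 10.5 24.3] turn deg [ 0.03 -1.08  1.8 ] shift in target axes [78.   8.  22.8] q6 -0.11 q1 -0.11
```

>>> servo_tool([
  [[0.01, 0.008, 0.022, 0, -1.1, 1.8, 0.5], [0.03, 0, 0, 0, 0, 0, 0.5], [0.03, 0, 0, 0, 0, 0, 0.5], [0, 0, 0, 0, 0, 0, 0.5]],
])

```text
time: 18.9
position: [0.4038, -0.0262, 0.0949]
tool_rot: [-0.5, -0.5, -0.499, 0.501]
contact_force: [-0.3, -0.4, -0.7]
opening: 0.0214
```

```bash
python3 go.py .4046 -.024 .035
```

```text
tool y [ 1.    -0.002 -0.001] x [-0.001 -0.002 -1.   ] t 18.9 pos [ 0.4038 -0.0262  0.0949] op 0.0214 F [-0.3 -0.4 -0.7]
axes after turn: x=down y= [1. 0. 0.] z= [ 0. -1.  0.]
shift now mm [59.9  0.9 -2.3] turn deg [-0.12  0.1   0.08] shift in target axes [59.9  0.8 -2.2] q6 -0.15 q1 -0.15
```

>>> servo_tool([
  [[0.005, 0.001, -0.002, 0, 0, 0, 0.5], [0.015, 0, 0, 0, 0, 0, 0.5], [0.015, 0, 0, 0, 0, 0, 0.5], [0.015, 0, 0, 0, 0, 0, 0.5], [0.005, 0, 0, 0, 0, 0, 0.5], [0, 0, 0, 0, 0, 0, 0.5]],
])

```text
time: 19.5
position: [0.4095, -0.0262, 0.0456]
tool_rot: [0.502, 0.502, 0.496, -0.5]
contact_force: [0.6, 0.0, 0.6]
opening: 0.0213
```

```bash
python3 go.py .4046 -.024 .035
```

```text
tool y [ 1.    -0.005  0.008] x [ 0.008 -0.003 -1.   ] t 19.5 pos [ 0.4095 -0.0262  0.0456] op 0.0213 F [0.6 0.  0.6]
axes after turn: x=down y= [1. 0. 0.] z= [ 0. -1.  0.]
shift now mm [10.6 -5.  -2.2] turn deg [-0.28  0.19 -0.45] shift in target axes [10.6 -4.9 -2.2] q6 -0.15 q1 -0.15
```

>>> servo_tool([
  [[0.005, -0.005, -0.002, -0.3, 0.2, -0.4, 0.5], [0.005, 0, 0, 0, 0, 0, 0.5], [0, 0, 0, 0, 0, 0, 0.5]],
])

```text
time: 19.8
position: [0.4058, -0.0242, 0.0374]
tool_rot: [0.501, 0.501, 0.499, -0.499]
contact_force: [0.6, 1.3, 0.8]
opening: 0.0216
```

```bash
python3 go.py .4046 -.024 .035
```

```text
tool y [1.    0.001 0.004] x [ 0.004 -0.    -1.   ] t 19.8 pos [ 0.4058 -0.0242  0.0374] op 0.0216 F [0.6 1.3 0.8]
axes after turn: x=down y= [1. 0. 0.] z= [ 0. -1.  0.]
shift now mm [ 2.4 -1.2 -0.2] turn deg [ 0.05  0.01 -0.25] shift in target axes [ 2.4 -1.2 -0.2] q6 -0.15 q1 -0.15
```

>>> servo_tool([
  [[0.001, -0.001, 0, 0, 0, 0, 1], [0, 0, 0, 0, 0, 0, 1], [0, 0, 0, 0, 0, 0, 1], [0, 0, 0, 0, 0, 0, 1]],
], squeeze=45)

```text
time: 20.2
position: [0.4054, -0.0243, 0.0373]
tool_rot: [0.502, 0.501, 0.499, -0.498]
contact_force: [0.4, 0.4, 0.3]
opening: 0.0095
```

```bash
python3 go.py .4046 -.024 .035; python3 - <<'E'
from h import *
g=get_image("top");s=get_image("scene");c=[.4358,-.024];print(ring(g,c,.031,.058),ring(s,c,.031,.058))
E
```

```text
tool y [1.    0.001 0.006] x [ 0.006 -0.    -1.   ] t 20.2 pos [ 0.4054 -0.0243  0.0373] op 0.0095 F [0.4 0.4 0.3]
axes after turn: x=down y= [1. 0. 0.] z= [ 0. -1.  0.]
shift now mm [ 2.3 -0.8 -0.3] turn deg [ 0.06  0.02 -0.36] shift in target axes [ 2.3 -0.8 -0.3] q6 -0.15 q1 -0.15
(array([428.9, -24.4,  34.2,   2.6]), np.int64(59)) (array([432.7, -25. ,  31.1,   0.6]), np.int64(76))
```

>>> servo_tool([
  [[-0.02, 0, 0, 0, 0, 0, 1], [-0.03, 0, 0, 0, 0, 0, 1], [-0.04, 0, 0, 0, 0, 0, 1], [-0.05, 0, 0, 0, 0, 0, 1], [-0.04, 0, 0, 0, 0, 0, 1], [0, 0, 0, 0, 0, 0, 1]],
])

```text
time: 20.9
position: [0.4018, -0.0239, 0.2212]
tool_rot: [0.499, 0.499, 0.501, -0.5]
contact_force: [0.1, -0.9, -1.0]
opening: 0.0091
```

```bash
python3 go.py .422 -.366 .2; python3 - <<'E'
from h import *
s=get_image("scene")
cv2.imwrite("pics/g4.png",cv2.resize(s["image"][40:220,150:390],(800,600)))
E
```

```text
tool y [ 1.     0.001 -0.002] x [-0.002  0.001 -1.   ] t 20.9 pos [ 0.4018 -0.0239  0.2212] op 0.0091 F [ 0.1 -0.9 -1. ]
axes after turn: x=down y= [1. 0. 0.] z= [ 0. -1.  0.]
shift now mm [ 20.9  19.9 342.1] turn deg [ 0.05 -0.05  0.14] shift in target axes [ 21.2  20.2 342.1] q6 -0.15 q1 -0.15
```

View pics/g4.png

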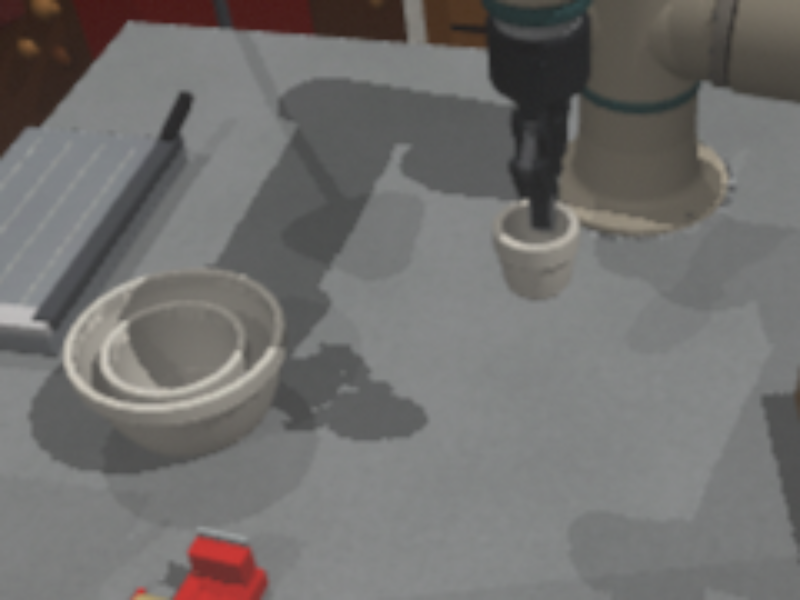

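The small bowl is held upright at about (538,250) in the crop, and the medium one is nested upright in the large one at about (175,350).

>>> servo_tool([
  [[-0.001, 0.001, 0.025, 0, 0, 0, 1], [-0.001, 0.002, 0.04, 0, 0, 0, 1], [-0.001, 0.002, 0.04, 0, 0, 0, 1], [-0.001, 0.002, 0.04, 0, 0, 0, 1], [-0.001, 0.002, 0.04, 0, 0, 0, 1], [-0.001, 0.002, 0.04, 0, 0, 0, 1], [-0.001, 0.002, 0.04, 0, 0, 0, 1], [-0.001, 0.002, 0.04, 0, 0, 0, 1], [0, 0.002, 0.025, 0, 0, 0, 1], [0, 0, 0.01, 0, 0, 0, 1], [0, 0, 0, 0, 0, 0, 1]],
])

```text
time: 22.05
position: [0.4127, -0.3727, 0.2006]
tool_rot: [0.487, 0.496, 0.515, -0.502]
contact_force: [0.3, 0.6, -1.3]
opening: 0.0089
```

```bash
python3 go.py .422 -.366 .16
```

```text
tool y [ 0.999  0.005 -0.033] x [-0.033  0.022 -0.999] t 22.05 pos [ 0.4127 -0.3727  0.2006] op 0.0089 F [ 0.3  0.6 -1.3]
axes after turn: x=down y= [1. 0. 0.] z= [ 0. -1.  0.]
shift now mm [40.4 10.7 -5.7] turn deg [ 0.25 -1.29  1.91] shift in target axes [40.6  9.3 -6.7] q6 -0.8 q1 -0.8
```

>>> servo_tool([
  [[0.005, 0.009, -0.006, 0.2, -1.3, 1.9, 1], [0.02, 0, 0, 0, 0, 0, 1], [0.025, 0, 0, 0, 0, 0, 1], [0.02, 0, 0, 0, 0, 0, 1], [0, 0, 0, 0, 0, 0, 1]],
])

```text
time: 22.55
position: [0.4217, -0.3589, 0.1251]
tool_rot: [0.5, 0.499, 0.503, -0.498]
contact_force: [-0.3, 0.2, -1.7]
opening: 0.0092
```

```bash
python3 go.py .422 -.366 .05; python3 - <<'E'
from h import *
g=get_image("top");s=get_image("scene");p=read_state()["position"];c=p[:2]+[.03,0];z=p[2]+.0207
print(p,ring(g,c,.031,z),ring(s,c,.031,z))
E
```

```text
tool y [ 1.     0.005 -0.002] x [-0.002  0.004 -1.   ] t 22.55 pos [ 0.4217 -0.3589  0.1251] op 0.0092 F [-0.3  0.2 -1.7]
axes after turn: x=down y= [1. 0. 0.] z= [ 0. -1.  0.]
shift now mm [75.1  0.4  7.4] turn deg [ 0.3  -0.25  0.12] shift in target axes [75.1  0.3  7.1] q6 -0.78 q1 -0.77
[ 0.42287682 -0.36045836  0.12863483] (array([ 450.4, -359.4,   33. ,    0.7]), np.int64(58)) (array([ 452.5, -358.6,   31.3,    0.7]), np.int64(86))
```

>>> servo_tool([
  [[0.005, 0, 0.007, 0.2, -0.2, 0.3, 1], [0.015, 0, 0, 0, 0, 0, 1], [0.02, 0, 0, 0, 0, 0, 1], [0.01, 0, 0, 0, 0, 0, 1], [0, 0, 0, 0, 0, 0, 1]],
])

```text
time: 23.15
position: [0.4251, -0.3694, 0.0797]
tool_rot: [0.506, 0.501, 0.495, -0.498]
contact_force: [0.5, 0.7, -1.7]
opening: 0.009
```

```bash
python3 go.py .422 -.366 .05
```

```text
tool y [1.    0.002 0.013] x [ 0.013 -0.009 -1.   ] t 23.15 pos [ 0.4251 -0.3694  0.0797] op 0.009 F [ 0.5  0.7 -1.7]
axes after turn: x=down y= [1. 0. 0.] z= [ 0. -1.  0.]
shift now mm [29.7 -3.4 -3.6] turn deg [ 0.09  0.5  -0.76] shift in target axes [29.7 -3.1 -3.4] q6 -0.78 q1 -0.78
```

>>> servo_tool([
  [[0.01, -0.003, -0.004, 0, 0.5, -0.4, 1], [0.008, 0, 0, 0, 0, 0, 1], [0.007, 0, 0, 0, 0, 0, 1], [0, 0, 0, 0, 0, 0, 1]],
])

```text
time: 23.55
position: [0.4224, -0.3656, 0.0537]
tool_rot: [0.502, 0.501, 0.499, -0.498]
contact_force: [-0.0, 0.2, -0.9]
opening: 0.0091
```

```bash
python3 go.py .422 -.366 .05
```

```text
tool y [1.    0.001 0.007] x [ 0.007 -0.    -1.   ] t 23.55 pos [ 0.4224 -0.3656  0.0537] op 0.0091 F [-0.   0.2 -0.9]
axes after turn: x=down y= [1. 0. 0.] z= [ 0. -1.  0.]
shift now mm [ 3.7 -0.4  0.4] turn deg [ 0.08  0.02 -0.39] shift in target axes [ 3.7 -0.4  0.4] q6 -0.78 q1 -0.78
```

>>> servo_tool([
  [[0.002, 0, 0, 0, 0, 0, 1], [0.002, 0, 0, 0, 0, 0, 1], [0.001, 0, 0, 0, 0, 0, 1]],
])

```text
time: 23.85
position: [0.4229, -0.366, 0.0493]
tool_rot: [0.503, 0.501, 0.498, -0.498]
contact_force: [-1.5, 1.0, 5.5]
opening: 0.0088
```

Contact at the expected height; release and rise.

>>> servo_tool([
  [[0, 0, 0, 0, 0, 0, 0.62], [0, 0, 0, 0, 0, 0, 0.62], [0, 0, 0, 0, 0, 0, 0.62], [-0.005, 0, 0, 0, 0, 0, 0.62], [-0.01, 0, 0, 0, 0, 0, 0.62], [-0.015, 0, 0, 0, 0, 0, 0.62], [-0.03, 0, 0, 0, 0, 0, 0.62], [-0.04, 0, 0, 0, 0, 0, 0.62], [-0.05, 0, 0, 0, 0, 0, 0.62], [-0.05, 0, 0, 0, 0, 0, 0.62]],
])

```text
time: 24.85
position: [0.4193, -0.3637, 0.2525]
tool_rot: [0.499, 0.501, 0.502, -0.498]
contact_force: [0.8, 0.1, 0.0]
opening: 0.016
```

>>> servo_tool([
  [[0, -0.03, 0, 0, 0, 0, 0.62], [0, -0.04, -0.04, 0, 0, 0, 0.62], [0, 0, -0.05, 0, 0, 0, 0.62], [0, 0, -0.05, 0, 0, 0, 0.62], [0, 0, -0.02, 0, 0, 0, 0.62], [0, 0, 0, 0, 0, 0, 0.62]],
])

```text
time: 25.45
position: [0.3507, -0.205, 0.2666]
tool_rot: [0.508, 0.502, 0.491, -0.498]
contact_force: [1.1, -1.2, 0.3]
opening: 0.0164
```

```bash
python3 - <<'E'
from h import *
g=get_image("top");s=get_image("scene")
for c,R,z in(([.452,-.366],.031,.070),([.449,-.366],.063,.082),([.445,-.3635],.096,.092)):print(ring(g,c,R,z,w=.008),ring(s,c,R,z,w=.008))
print(ring(g,(.525,.338),.0425,.042,yel),ring(s,(.525,.338),.0425,.042,yel))
a=cv2.resize(s["image"][110:190,160:250],(400,356),interpolation=3);b=cv2.resize(g["image"][195:290,395:495],(400,356),interpolation=3)
cv2.imwrite("pics/f.png",np.hstack([a,b]))
E
```

```text
(array([ 452.6, -364.6,   30.6,    0.5]), np.int64(90)) (array([ 452.3, -366.9,   30.8,    0.7]), np.int64(90))
(array([ 4.492e+02, -3.649e+02,  6.240e+01,  4.000e-01]), np.int64(90)) (array([ 448.3, -367.2,   62.7,    0.7]), np.int64(90))
(array([ 445. , -362.8,   95.3,    0.7]), np.int64(76)) (array([ 444.5, -364.5,   95.6,    0.6]), np.int64(90))
(array([527. , 342.7,  41.6,   1. ]), np.int64(87)) (array([525.4, 340.7,  42.8,   0.7]), np.int64(90))
```

View pics/f.png

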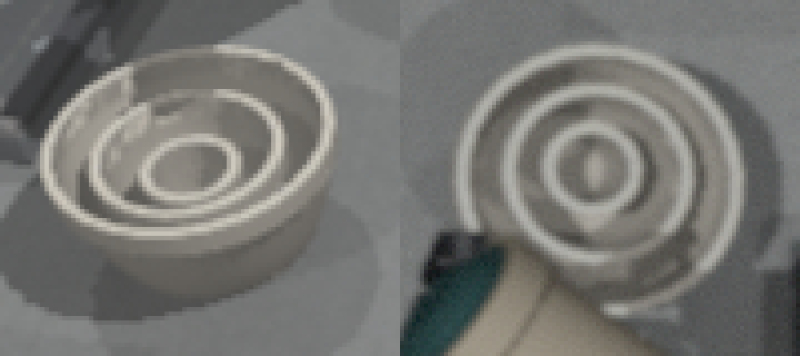

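Both views show three nested, upright rims around (190,165) and (595,170). The fits at the expected heights agree between the cameras.

```bash
python3 -c "
from cell import *
print(close_job())"
```

```text
the job is handed in; nothing more can be done
None
```

The job is handed in at about 25.6 s of the 72 s allowed. I moved the masking tape from the large bowl to the free half of the tray. Then I set the middle bowl in the large one and the small bowl in the middle one, lowering each to light contact before opening the fingers.

**Bowls:** ring fits in both cameras, at the nested rim heights of 70, 82 and 92 mm, gave the expected radii. The centres agreed between cameras to about 2 mm. The middle bowl sits about 5 mm off the large one's centre and the small one about 4 mm off the middle one's. The large bowl did not move measurably.

**Tape:** it lies flat in the tray, about 3–5 mm from the free point. It was pressed down with about 27 N at contact before I eased off and released it. That reading is below the 40 N limit.

**Not measured again:** I did not re-measure the bystanders at the end. The arm's path stayed clear of them. One early fit of the small bowl, with the fingers hiding part of the rim, was poor in the top camera, so I did not rely on it.

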